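# Stack the cases in the strapping jig and hold the fence at the mark

## Robot

A 6-joint arm with a two-finger parallel gripper is mounted at the origin on a cart in front of the work surface, level with it; the furniture and walls round the work are solid. World frame = base frame: x ahead of the robot, y to its left, z up, the work surface at z = 0. Lengths are in m, angles in rad, forces in N, time in s.
With the tool pointing down it reaches from about 0.3 to 0.775 m from the base axis. Payload 14.6 kg.
Tool frame: the origin (TCP) lies between the finger pads; the fingertips stand 14 mm ahead of it and the grasp point (between the pads) lies 5 mm behind it; z points along the fingers, y is the line along which they close (so a half turn about z gives the same grasp; the last joint's range is limited). The gripper opens to 94 mm and grips with 3 to 60 N. Pads are 16 mm wide; open, the fingers measure 119 mm over their backs; the gripper's body (75 mm by 177 mm) begins 78 mm behind the grasp point.
Start: joints at [-1.381, 0.3, 1.521, -0, 1.321, -0.067], TCP at [0.14, -0.532, 0.219] pointing down, gripper open.
Joint ranges: [-3.03, 3.03], [-0.79, 2.21], [0.23, 2.52], [-1.04, 4.18], [0, 3.07], [-2.55, 2.55]. Speed limits (rad/s): [2.22, 2.22, 2.57, 3.14, 3.14, 3.14].

## Interface

Orientations are given as [roll, pitch, yaw] about the fixed x, y, z axes, in that order (R = Rz(yaw) Ry(pitch) Rx(roll)).
In Python, from station import ctrl gives the robot as it stands. The module is installed in compiled form; this text tells all that it offers.
- The arm moves only by the tool move_arm, never from a script. Its argument "targets" is a list of rows, each a list of 7 numbers: the opening, from -1 (shut) to 1 (fully open), then the shift along the tool's x, y, z in units of 50 mm (1.0 is 50 mm), then the turn, a rotation vector about the tool's x, y, z in rad. A call has 1 to 12 rows; each row is the pose to reach, as a shift and turn from the pose commanded when the call began, along the tool's axes at that moment; what a row does not reach only later rows make up. A row lasts 1/10 s, in which the tool goes at most 50 mm and 8.59 degrees, less where a joint would pass 70% of its speed; a pose out of reach is approached as far as the arm can. A call with a gripper value outside its range is refused whole. The fingers move at their own pace and stop on an object; "grip_force" is the grip in N (left out, the last holds). Time passes only in rows, so rows that repeat a pose let the fingers close. It gives the time, the measured TCP pose, the force, the opening and the grip force at its end, in the units of the state.
- ctrl.get_obs(): the state, without advancing time (a new reading comes with each control period).
- ctrl.camera(name): name is "scene" or "top"; returns (picture, depth): 384x512x3 uint8, red, green, blue; 384x512 float32, m along the optical axis (not along the pixel's ray), 0 where there is no reading.
- ctrl.camera_params(name): a dict with "intrinsics" (3x3 intrinsics, pixels), "k1" (the pictures are not rectified: a ray, as slopes to the right and down, at radius r is drawn at 1 + k1 r^2 times it, then the intrinsics apply), "rvec" (rotation vector, rad) and "tvec" (3), from world to camera coordinates, as OpenCV has them. Camera axes: x right, y down, z forward; pixel columns grow to the right and rows downward; lengths in m; the calibration is good to about 2 mm. A picture is of the moment at which its call begins. camera_params takes no time and is no camera call.
- ctrl.hand_in(): hands the job in; it is judged then, once.
Trained networks look in the newest picture that a camera, given by its name, has taken for a name from the list of things; names that differ only in an ending like _2 or _b are one class to them, and where a whole thing is asked for, a point or a joint stands for the part that bears it (a point fixed in the world has none). Each returns a list of dicts, best first, with "score" (0 to 1); they miss things now and then, are a little off and sometimes report something else, mostly with a low value. They report only what shows in the picture. A call takes as long as a camera call.
- ctrl.cut_out(camera, target): "region" (384x512 bool, what is visible of it) and "point" ([column, row] in pixels, amid what is visible of it).
- ctrl.tip_of(camera, target): "point" ([column, row] in pixels: a listed point, or the origin of a listed thing).
The state is a dict: "time_s": time; "qpos": joint angles; "joint_vel": joint speeds; "tau": joint torques, N m; "ee_pos": TCP position; "eef_rot": TCP orientation; "force": force on the tool from outside, world axes, zero at the start; "moment": the same for the moment, N m; "grip_width": finger opening in m; "grip_force": force on a finger pad.
Only numpy, scipy, OpenCV 4.12 (cv2) and the standard library are available. Lean on these libraries where they do the work, as an engineer would, in place of code of your own. Each camera call takes 0.05 s, during which the arm holds its last target. There are 200 camera calls.

## Task

Build the column of wooden cases in the strapping jig: set the deep case squarely on the case already in the seat, then the shallow case squarely on top of it, and let go of them. Then pull the jig's sprung wooden grip out, away from the column, until the brass pointer stands at the black line on the index plate, and keep it there: finish while still holding the grip against its spring, so that the column can be strapped. Leave the oil can, the nail tin and the cork where they are.

Things in the scene. Friction and masses are not known exactly. Their poses are not given: they have to be found in the camera images.
- jig: strapping jig fixed to the worktop: dark wooden board 156 x 265 x 14 mm with steel guides. Origin on the worktop; z up. The sprung slide is pulled along the jig's -y axis; board reaches from y = -85 to +180 mm and from x = -88 to +68 mm. The ledge of a wall cabinet begins about 80 mm or more beyond the column (away from the robot), 280 mm over the worktop.
- slide: sprung slide of the jig: two steel bars that run along y at x = -58 and +58 mm, 26 mm up, joined by a wooden grip at the -y end and by an upright plywood fence (132 mm wide, 85 mm high) at the +y end. It moves only along the jig's y: 0 to 95 mm towards -y. Origin coincides with the jig's at rest and travels with the slide; axes parallel to the jig's. A spring draws it back (about 4 N at rest, 1 N more per 10 mm, so 8 to 12 N at the mark); it returns at once if let go.
- grip (a point): point to hold on the slide's upright wooden grip, 15 mm under its top, on its centre lines. The grip is a plate 36 mm wide (jig's x), 16 mm thick (jig's y, the pulling direction), its top 120 mm over the worktop; it is free from 40 mm up. At rest it stands 100 mm to the -y side of the jig's origin.
- pointer (a point): tip of the brass pointer on the slide's near (-x) bar, over the index plate, 30 mm over the worktop. It travels with the slide, axes parallel to the jig's.
- mark (a point): middle of the black line on the brass index plate of the seat. Axes parallel to the jig's; the line runs along x. The pointer is at the mark when its position along the mark's y axis is 0; at rest it stands 42 to 74 mm to the +y side. At the mark the fence stands 10 mm clear of a squarely stacked column.
- seat: steel seat with a low rim that holds the lowest case, clamped somewhere along the jig board. Origin at the centre of its underside, 14 mm over the worktop; axes parallel to the jig's. The case in it stands 20 mm over the worktop.
- base_case_mid (a point): closed wooden case with a dark lid seam and a small brass clasp on one end, footprint 84 x 56 mm, 40 mm high, standing in the jig's seat with about 2 mm of play; stays there. Point at its centre; x along its 84 mm, y along its 56 mm, z up. Its top is 60 mm over the worktop.
- deep_case_mid (a point): closed wooden case with a dark lid seam and a small brass clasp on one end, footprint 84 x 56 mm, 44 mm high (the deep one), about 0.25 kg, loose on the worktop in front of the jig. Point at its centre, 22 mm over its underside; x along its 84 mm, y along its 56 mm, z up. Seated, this point is 42 mm above the base case's.
- shallow_case_mid (a point): closed wooden case with a dark lid seam and a small brass clasp on one end, footprint 84 x 56 mm, 28 mm high (the shallow one), about 0.17 kg, loose on the worktop in front of the jig. Point at its centre, 14 mm over its underside; x along its 84 mm, y along its 56 mm, z up. Seated, this point is 36 mm above the deep case's.
- base_case: the lowest case; origin at the centre of its underside
- deep_case: the deep case; origin at the centre of its underside
- shallow_case: the shallow case; origin at the centre of its underside
- oil_can: bystander: green oil can, 67 mm across, 142 mm high with its thin spout; origin at the centre of its underside
- nail_tin: bystander: open grey tin, 74 mm across, 61 mm high; origin at the centre of its underside
- cork: bystander: upright cork, 24 mm across, 42 mm high; origin at the centre of its underside

How it is judged:
By the outcome, as a careful person would: the job done as asked, in the order asked, and still so for the second after the job is handed in, while the arm keeps its last pose, push and grip.
It also fails if it takes over 64 s, if anything falls off the work surface, if the arm or the gripper's body presses on something with over 40 N, if the wrist force passes 120 N, or if a joint passes its speed limit or range.

## Working session

There is one attempt and no reset: what is moved stays moved. The work goes in short steps, Python scripts to look and compute and a tool call to move; the robot and the scene stay as the last step left them, time stands still between calls to the robot, and variables do not carry over. Pictures are saved under pics/ and viewed, at most 10 in all, crops included, and the job is handed in when it is done.

Besides the shell and the picture viewer there is one more tool, called in YAML: its name, and indented under it one key for each argument. move_arm: Moves the arm, as the interface text tells. Its arguments: {"type":"object","properties":{"targets":{"type":"array"},"grip_force":{"type":"number"}},"required":["targets"]}

```bash
mkdir -p pics; cat > h.py <<'E'
import numpy as np, cv2
from scipy.spatial.transform import Rotation as R
from station import ctrl
def cam(n):
    p=ctrl.camera_params(n); K=np.array(p["intrinsics"]); Rm=cv2.Rodrigues(np.array(p["rvec"],float))[0]; t=np.array(p["tvec"],float).ravel()
    return K,float(p["k1"]),Rm,t
def rays(n,px):
    K,k1,Rm,t=cam(n)
    u=cv2.undistortPoints(np.array(px,float).reshape(-1,1,2),K,np.array([k1,0,0,0.])).reshape(-1,2)
    return np.c_[u,np.ones(len(u))]
def atz(n,px,z):
    K,k1,Rm,t=cam(n); d=rays(n,px)@Rm; c=-Rm.T@t
    return c+d*((z-c[2])/d[:,2])[:,None]
def atd(n,px,dep):
    K,k1,Rm,t=cam(n); return (rays(n,px)*np.array(dep).reshape(-1,1)-t)@Rm
def cloud(n,dep,mask):
    v,u=np.nonzero(mask&(dep>0)); return atd(n,np.c_[u,v],dep[v,u])
def save(name,img): cv2.imwrite("pics/"+name,img[...,::-1])
def rect(P,zlo,zhi):
    Q=P[(P[:,2]>zlo)&(P[:,2]<zhi)]
    if len(Q)<10: return None
    (c,s,a)=cv2.minAreaRect((Q[:,:2]*1000).astype(np.float32))
    return np.round(c,1),np.round(s,1),round(a,1),len(Q),round(float(np.median(Q[:,2])),4)
E
python3 - <<'E'
from h import *
for n in("top","scene"):
    im,d=ctrl.camera(n); save(n+"0.png",im); np.save(n+"d.npy",d)
    K,k1,Rm,t=cam(n); print(n,K[0,0],k1,-Rm.T@t)
    for o in["deep_case_mid","shallow_case_mid","base_case_mid","grip","pointer","mark","jig","seat","oil_can","nail_tin","cork"]:
        z={"deep_case_mid":.022,"shallow_case_mid":.014,"base_case_mid":.04,"grip":.105,"pointer":.03,"mark":.03,"seat":.014}.get(o,0)
        r=ctrl.tip_of(n,o)
        for q in r[:2]: print(o,round(q["score"],2),np.round(q["point"]),np.round(atz(n,[q["point"]],z)[0],4))
    for o,lo,hi in[("deep_case",.038,.05),("shallow_case",.022,.034),("base_case",.054,.066)]:
        for q in ctrl.cut_out(n,o)[:2]: print(o,round(q["score"],2),q["point"],rect(cloud(n,d,q["region"]),lo,hi))
print(ctrl.get_obs())
E
```

```text
top 424.75534289502025 -0.08563978726543338 [0.14510546 0.2681284  1.02441277]
deep_case_mid 0.88 [299. 247.] [0.3924 0.2079 0.022 ]
deep_case_mid 0.23 [255. 162.] [0.5887 0.3596 0.022 ]
shallow_case_mid 0.86 [237. 233.] [0.3959 0.3616 0.014 ]
base_case_mid 0.55 [258. 164.] [0.5763 0.3497 0.04  ]
base_case_mid 0.23 [238. 234.] [0.387  0.3559 0.04  ]
grip 0.96 [300. 171.] [0.5513 0.2424 0.105 ]
grip 0.25 [298. 247.] [0.3706 0.2158 0.105 ]
pointer 0.72 [221. 176.] [0.5283 0.4337 0.03  ]
jig 0.93 [261. 171.] [0.576  0.3395 0.    ]
seat 0.68 [258. 167.] [0.5787 0.3491 0.014 ]
oil_can 0.69 [184. 217.] [0.4121 0.5028 0.    ]
oil_can 0.38 [296. 248.] [0.3948 0.2145 0.    ]
nail_tin 0.74 [166. 189.] [0.4749 0.569  0.    ]
cork 0.57 [344. 260.] [0.3888 0.0934 0.    ]
cork 0.2 [303. 172.] [0.5978 0.2312 0.    ]
deep_case 0.85 [299.6, 245.2] (array([396.8, 209.6]), array([86.5, 56.8]), 23.9, 837, 0.045)
shallow_case 0.8 [238.5, 234.4] (array([393. , 361.4]), array([86.4, 56.2]), 0.8, 792, 0.029)
shallow_case 0.25 [161.7, 181.7] (array([480.1, 576. ]), array([80.2, 70.5]), 15.9, 171, 0.0284)
bas
[... 1416 characters left out ...]
 0.059)
{'time_s': 1.5, 'qpos': array([-1.38053071e+00,  2.99932584e-01,  1.52100451e+00,  3.34325535e-05,
        1.32065575e+00, -6.65937301e-02]), 'joint_vel': array([ 9.13700700e-04, -4.89855069e-05,  7.14657279e-04,  1.20601263e-04,
        9.65513037e-04,  8.53773644e-04]), 'tau': array([-3.05828280e-04, -5.31661248e+01, -3.52913082e+01,  7.08326697e-02,
        2.13242759e-02, -5.73575875e-06]), 'ee_pos': array([ 0.13973292, -0.53195399,  0.21942579]), 'eef_rot': array([ 3.14159069e+00, -3.23328010e-05,  2.56851075e-01]), 'force': array([0.30697505, 1.11779444, 0.85509268]), 'moment': array([-0.00041225, -0.00971035, -0.01131818]), 'grip_force': 0.0, 'grip_width': 0.09392379413665748}
```

View pics/top0.png

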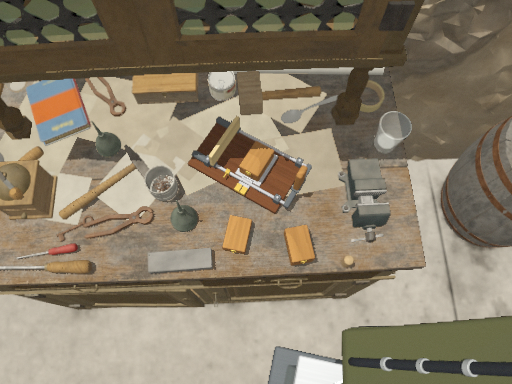

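View pics/scene0.png

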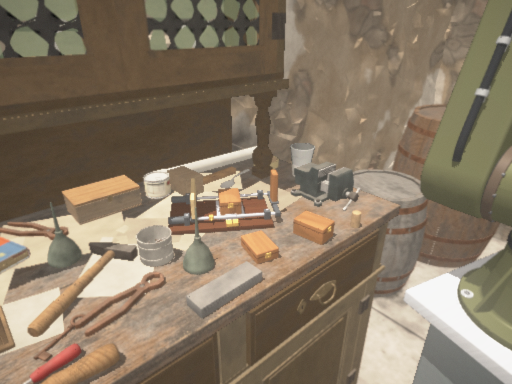

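The two pictures agree. The base case in the jig is at about (0.582, 0.355), with the jig turned about -18°. The deep case is at about (0.396, 0.2105) at 23° and the shallow case at (0.392, 0.362) at 1°. The grip is at about (300, 172) in the top view and the fence at (225, 145).

```bash
cat >> h.py <<'E'
def go(p,yaw,frm=None):
    """print shift (units) and turn from the present (or given) pose to p,yaw (tool down)"""
    if frm is None:
        o=ctrl.get_obs(); p0=o["ee_pos"]; R0=R.from_euler("xyz",o["eef_rot"])
    else: p0=np.array(frm[0]); R0=R.from_euler("xyz",[np.pi,0,frm[1]])
    R1=R.from_euler("xyz",[np.pi,0,yaw])
    print("shift",np.round(R0.inv().apply(np.array(p)-p0)/.05,3),"turn",np.round((R0.inv()*R1).as_rotvec(),3))
E
python3 - <<'E'
from h import *
a=([.42,-.25,.25],1.757); b=([.3955,.2105,.15],3.54)
go(*a); go(*b,frm=a)
E
```

```text
shift [ 6.854 -4.03  -0.611] turn [ 0.  -0.  -1.5]
shift [9.142 1.224 2.   ] turn [ 0.     0.    -1.783]
```

move_arm:
  targets:
    - [1,6.854,-4.03,-0.611,0,0,-1.5]
    - [1,6.854,-4.03,-0.611,0,0,-1.5]
    - [1,6.854,-4.03,-0.611,0,0,-1.5]
    - [1,6.854,-4.03,-0.611,0,0,-1.5]
    - [1,6.854,-4.03,-0.611,0,0,-1.5]
    - [1,6.854,-4.03,-0.611,0,0,-1.5]
    - [1,6.854,-4.03,-0.611,0,0,-1.5]
    - [1,6.854,-4.03,-0.611,0,0,-1.5]
    - [1,6.854,-4.03,-0.611,0,0,-1.5]
    - [1,6.854,-4.03,-0.611,0,0,-1.5]
    - [1,6.854,-4.03,-0.611,0,0,-1.5]
    - [1,6.854,-4.03,-0.611,0,0,-1.5]

```text
time_s: 2.7
ee_pos: [0.4199, -0.2501, 0.25]
eef_rot: [3.142, 0.0, 1.752]
force: [0.7, 0.0, -0.3]
grip_width: 0.0939
grip_force: 0.0
```

```bash
python3 - <<'E'
from h import *
o=ctrl.get_obs(); print(o["ee_pos"],o["eef_rot"],o["qpos"],o["joint_vel"])
go([.3955,.2105,.15],3.54)
E
```

```text
[ 0.41988879 -0.25013344  0.25001314] [3.14156494e+00 3.79322844e-05 1.75190383e+00] [-6.12213714e-01  1.38713945e-01  1.64532303e+00 -7.01504958e-06
  1.35750920e+00 -7.93319732e-01] [-0.00632116 -0.00120129  0.00134661 -0.00092145  0.00020225  0.00488643]
shift [9.15 1.18 2.  ] turn [-0.     0.    -1.788]
```

move_arm:
  targets:
    - [1,9.15,1.2,2,0,0,-1.785]
    - [1,9.15,1.2,2,0,0,-1.785]
    - [1,9.15,1.2,2,0,0,-1.785]
    - [1,9.15,1.2,2,0,0,-1.785]
    - [1,9.15,1.2,2,0,0,-1.785]
    - [1,9.15,1.2,2,0,0,-1.785]
    - [1,9.15,1.2,2,0,0,-1.785]
    - [1,9.15,1.2,2,0,0,-1.785]
    - [1,9.15,1.2,2,0,0,-1.785]
    - [1,9.15,1.2,2,0,0,-1.785]
    - [1,9.15,1.2,2,0,0,-1.785]
    - [1,9.15,1.2,2,0,0,-1.785]

```text
time_s: 3.9
ee_pos: [0.3942, 0.2111, 0.1497]
eef_rot: [3.142, -0.001, -2.739]
force: [-0.1, -0.0, 0.3]
grip_width: 0.0938
grip_force: 0.0
```

```bash
python3 - <<'E'
from h import *
im,d=ctrl.camera("scene"); save("s1.png",cv2.resize(im[100:300,180:400],None,fx=2.7,fy=2.7))
for q in ctrl.cut_out("scene","deep_case")[:1]: print(q["score"],rect(cloud("scene",d,q["region"]),.038,.05))
o=ctrl.get_obs(); print(o["ee_pos"],o["eef_rot"],o["qpos"])
go([.3955,.2105,.022],3.54)
E
```

```text
0.73 (array([394.5, 212. ]), array([85.6, 56.6]), 24.3, 460, 0.0432)
[0.39441207 0.21056984 0.1499872 ] [ 3.14158278e+00  1.66543405e-06 -2.74309011e+00] [ 4.08427234e-01  1.46913542e-01  1.88099322e+00  1.09877254e-05
  1.11368413e+00 -1.56087648e+00]
shift [-0.02 -0.01  2.56] turn [0. 0. 0.]
```

View pics/s1.png

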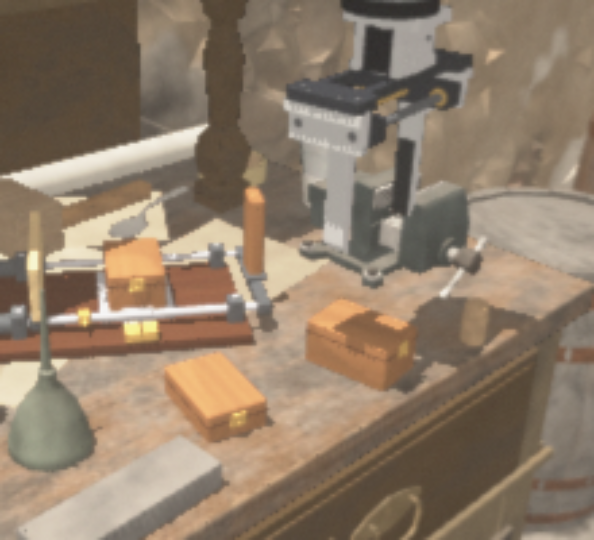

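The open gripper hangs over the deep case, which is at about (360, 340) in the crop. The shallow case at (215, 395) is clear of it. Going down to grasp.

move_arm:
  targets:
    - [1,-0.02,0,1,0,0,0]
    - [1,-0.02,0,2,0,0,0]
    - [1,-0.02,0,2.56,0,0,0]
    - [1,-0.02,0,2.56,0,0,0]
    - [0,-0.02,0,2.56,0,0,0]
    - [0,-0.02,0,2.56,0,0,0]
    - [0,-0.02,0,2.56,0,0,0]
    - [0,-0.02,0,2.56,0,0,0]
    - [0,-0.02,0,2.56,0,0,0]
    - [0,-0.02,0,2.56,0,0,0]
  grip_force: 25

```text
time_s: 5.0
ee_pos: [0.3957, 0.2111, 0.0226]
eef_rot: [-3.141, 0.001, -2.742]
force: [-0.9, -2.7, 6.7]
grip_width: 0.056
grip_force: 25.0
```

move_arm:
  targets:
    - [0,0,0,-1,0,0,0]
    - [0,0,0,-2,0,0,0]
    - [0,0,0,-3,0,0,0]
    - [0,0,0,-3,0,0,0]

```text
time_s: 5.4
ee_pos: [0.3973, 0.212, 0.1778]
eef_rot: [3.141, 0.01, -2.742]
force: [0.3, 0.1, -4.4]
grip_width: 0.056
grip_force: 25.0
```

```bash
python3 - <<'E'
from h import *
go([.5815,.3552,.175],2.8216)
E
```

```text
shift [-4.508  1.202  0.1  ] turn [0.004 0.009 0.72 ]
```

move_arm:
  targets:
    - [0,-0.9,0.24,0,0,0,0.14]
    - [0,-1.8,0.48,0,0,0,0.28]
    - [0,-2.7,0.72,0,0,0,0.42]
    - [0,-3.6,0.96,0,0,0,0.57]
    - [0,-4.5,1.2,0,0,0,0.72]
    - [0,-4.52,1.2,0,0,0,0.72]
    - [0,-4.52,1.2,0,0,0,0.72]
    - [0,-4.52,1.2,0,0,0,0.72]

```text
time_s: 6.2
ee_pos: [0.5793, 0.3539, 0.1712]
eef_rot: [-3.141, -0.001, 2.823]
force: [-0.5, 0.4, -3.2]
grip_width: 0.0557
grip_force: 25.0
```

```bash
python3 - <<'E'
from h import *
for n in("scene","top"):
    im,d=ctrl.camera(n); save("b_"+n+".png",cv2.resize(im[80:280,140:380],None,fx=3,fy=3))
    for o,lo,hi in[("deep_case",.15,.21),("base_case",.054,.066)]:
      for q in ctrl.cut_out(n,o)[:2]:
        P=cloud(n,d,q["region"]); print(n,o,q["score"],q["point"],len(P),np.percentile(P[:,2],[5,50,95]),rect(P,lo,hi))
o=ctrl.get_obs(); print(o["ee_pos"],o["eef_rot"],o["qpos"],o["force"])
go([.5815,.3552,.175],2.8216)
E
```

```text
scene deep_case 0.8 [230.7, 155.4] 619 [0.15285638 0.18363852 0.19223539] (array([576.1, 354.5]), array([57. , 87.5]), 67.8, 604, 0.1842)
scene deep_case 0.62 [244.0, 196.6] 814 [0.02312351 0.03789756 0.10891391] None
scene base_case 0.73 [227.4, 199.7] 586 [0.02450346 0.05727416 0.06010945] (array([581.6, 354.9]), array([55.7, 86.9]), 71.6, 323, 0.0591)
scene base_case 0.45 [230.4, 218.1] 152 [0.01564361 0.01984859 0.0242333 ] None
top deep_case 0.68 [238.9, 147.0] 147 [0.16606222 0.19256706 0.19713358] (array([551.9, 374.9]), array([31.6, 23.1]), 63.9, 147, 0.1926)
top base_case 0.54 [248.2, 166.2] 267 [0.02474586 0.060014   0.12756304] (array([560.1, 365.7]), array([48.7, 34.8]), 69.6, 172, 0.0608)
top base_case 0.27 [238.7, 235.0] 831 [0.02160774 0.02885332 0.03203104] None
[0.57985418 0.3541562  0.17269115] [3.14096522e+00 5.53116182e-04 2.82188959e+00] [ 4.94395643e-01  6.29090173e-01  1.15538810e+00  2.92454642e-05
  1.35627844e+00 -7.56704003e-01] [-0.29122753 -0.57403168 -3.10353979]
shift [-0.025  0.03  -0.046] turn [0.001 0.001 0.   ]
```

View pics/b_scene.png

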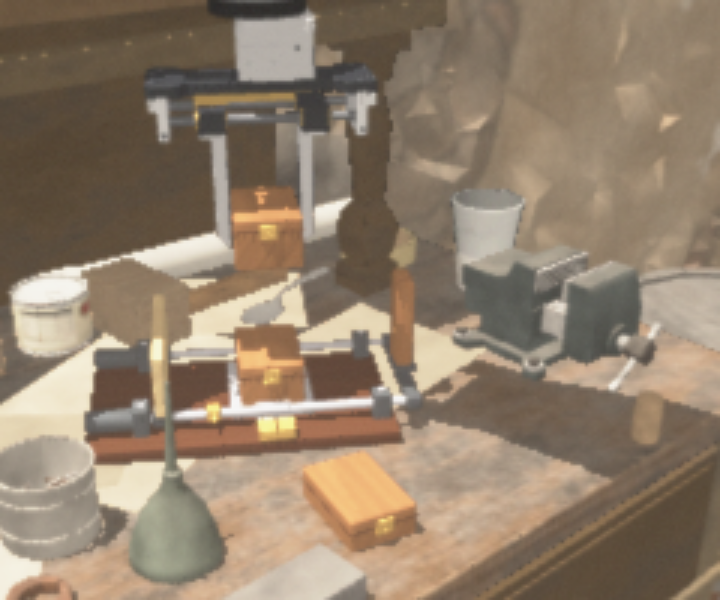

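The deep case hangs level between the fingers above the base case, which is at (268, 365) in the crop. The bars and fence are clear of it. I'll check its offset in the hand more tightly.

```bash
cat >> h.py <<'E'
def ext(P,yaw=-.320):
    e=np.array([[np.cos(yaw),np.sin(yaw)],[-np.sin(yaw),np.cos(yaw)]]); q=P[:,:2]@e.T*1000
    lo,hi=np.percentile(q,1.5,0),np.percentile(q,98.5,0)
    return "jig-axes mid",np.round((lo+hi)/2,1),"size",np.round(hi-lo,1),"n",len(q)
E
python3 - <<'E'
from h import *
n="scene"
for _ in range(2):
    im,d=ctrl.camera(n)
    for o,lo,hi in[("deep_case",.188,.202),("base_case",.056,.066)]:
        q=ctrl.cut_out(n,o)[0]; m=cv2.erode(q["region"].astype(np.uint8),np.ones((2,2)))>0
        P=cloud(n,d,q["region"]); P=P[(P[:,2]>lo)&(P[:,2]<hi)]; print(o,*ext(P),rect(P,lo,hi))
e=ctrl.get_obs()["ee_pos"]; print(ext(np.array([e,e])))
E
```

```text
deep_case jig-axes mid [434.8 519.7] size [78.8 53.4] n 279 (array([575. , 356.3]), array([55. , 82.8]), 70.3, 279, 0.193)
base_case jig-axes mid [438.7 519.6] size [80. 52.] n 296 (array([579.5, 355.1]), array([55. , 83.8]), 73.9, 296, 0.0592)
deep_case jig-axes mid [435.  520.9] size [78.7 51.3] n 265 (array([576.8, 356. ]), array([52.5, 81.9]), 68.8, 265, 0.1926)
base_case jig-axes mid [439.3 520.3] size [80.3 53.6] n 299 (array([580.5, 355.2]), array([55.7, 83.8]), 72.2, 299, 0.059)
('jig-axes mid', array([439.1, 518.8]), 'size', array([0., 0.]), 'n', 2)
```

move_arm:
  targets:
    - [0,-0.04,0,0.5,0,0,0]
    - [0,-0.04,0,1,0,0,0]
    - [0,-0.04,0,1.4,0,0,0]
    - [0,-0.04,0,1.64,0,0,0]
    - [0,-0.04,0,1.64,0,0,0]
    - [0,-0.04,0,1.64,0,0,0]

```text
time_s: 7.4
ee_pos: [0.5823, 0.354, 0.0909]
eef_rot: [3.141, 0.001, 2.822]
force: [0.3, 0.4, -2.2]
grip_width: 0.0556
grip_force: 25.0
```

```bash
python3 - <<'E'
from h import *
n="scene"; im,d=ctrl.camera(n); save("c.png",cv2.resize(im[140:240,170:300],None,fx=6,fy=6,interpolation=cv2.INTER_CUBIC))
P=cloud(n,d,ctrl.cut_out(n,"deep_case")[0]["region"]); z=np.percentile(P[:,2],97); T=P[P[:,2]>z-.006]; print(z,*ext(T),rect(T,0,1))
# front (-x) faces of both cases: depth points, in jig axes
v,u=np.mgrid[140:230,205:260]; Q=atd(n,np.c_[u.ravel(),v.ravel()],d[140:230,205:260].ravel())
y=-.32; jx=(Q[:,0]*np.cos(y)+Q[:,1]*np.sin(y))*1000; jy=(-Q[:,0]*np.sin(y)+Q[:,1]*np.cos(y))*1000; z=Q[:,2]*1000
for zl,zh in[(36,55),(72,105)]:
    m=(z>zl)&(z<zh)&(jx>385)&(jx<410)&(abs(jy-520)<22); A=np.polyfit(jy[m]-520,jx[m],1); print(zl,"front face jx",np.median(jx[m]),"slope",A[0],m.sum())
    f=(z>zl)&(z<zh)&(jx>388)&(jx<404)&(abs(jy-520)<40); print(" jy range",np.percentile(jy[f],[1,3,50,97,99]).round(1))
e=ctrl.get_obs(); print(e["ee_pos"],e["eef_rot"],e["force"],ext(np.array([e["ee_pos"]]*2)))
E
```

```text
0.11242508349778559 jig-axes mid [435.8 520.3] size [77.8 53.3] n 296 (array([578.2, 356.1]), array([55.7, 81.8]), 70.8, 296, 0.1113)
36 front face jx 399.8429038752981 slope -0.011520570348010841 109
 jy range [492.  494.6 520.3 545.9 546.2]
72 front face jx 398.9401363716488 slope 0.006947550657370889 204
 jy range [494.  494.2 521.6 546.7 547.3]
[0.58244581 0.35405451 0.09146229] [3.14005966e+00 1.42894121e-03 2.82182496e+00] [-0.43245748 -0.08225166 -3.0867839 ] ('jig-axes mid', array([441.5, 519.3]), 'size', array([0., 0.]), 'n', 2)
```

View pics/c.png

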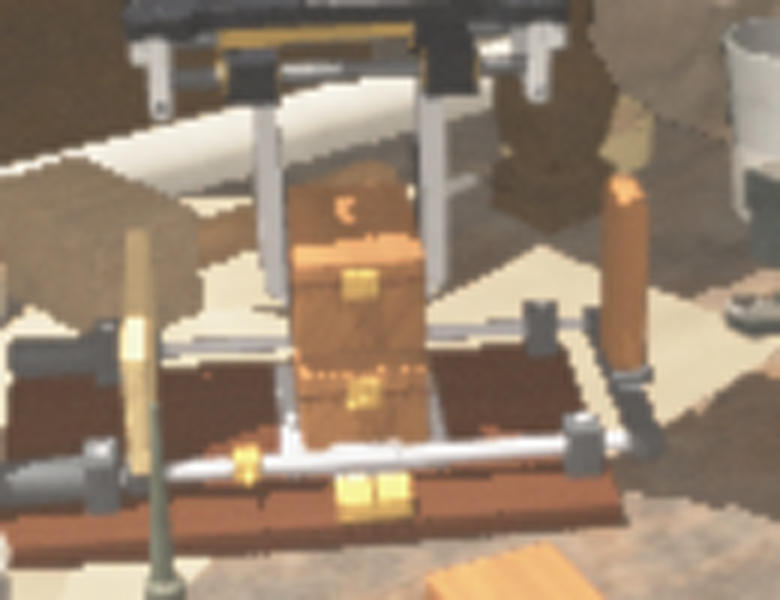

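The deep case sits just above the base case and flush with it: front edges at x≈290-425 and 300-425 in the crop, about 1 mm towards the robot. The fence is well clear at (140, 350). I'll correct 1.5 mm, set it down and let go.

move_arm:
  targets:
    - [0,-0.03,-0.015,0,0,0,0]
    - [0,-0.03,-0.015,0.1,0,0,0]
    - [0,-0.03,-0.015,0.17,0,0,0]
    - [0,-0.03,-0.015,0.18,0,0,0]
    - [0,-0.03,-0.015,0.18,0,0,0]
    - [0,-0.03,-0.015,0.18,0,0,0]

```text
time_s: 8.1
ee_pos: [0.5833, 0.3526, 0.0825]
eef_rot: [3.141, 0.001, 2.822]
force: [-5.5, -3.2, 9.8]
grip_width: 0.056
grip_force: 25.0
```

Contact is made. Releasing and rising straight up.

move_arm:
  targets:
    - [0.5,0,0,0,0,0,0]
    - [0.5,0,0,0,0,0,0]
    - [0.5,0,0,0,0,0,0]
    - [0.5,0,0,-0.4,0,0,0]
    - [0.5,0,0,-1.2,0,0,0]
    - [0.5,0,0,-2,0,0,0]
    - [0.6,0,0,-2,0,0,0]
    - [0.6,0,0,-2,0,0,0]

```text
time_s: 8.9
ee_pos: [0.5833, 0.3527, 0.1814]
eef_rot: [3.141, 0.001, 2.822]
force: [-0.2, -0.3, -1.0]
grip_width: 0.0755
grip_force: 0.0
```

```bash
cat >> h.py <<'E'
def faces(zs):
    n="scene"; im,d=ctrl.camera(n); v,u=np.mgrid[100:230,195:270]; Q=atd(n,np.c_[u.ravel(),v.ravel()],d[100:230,195:270].ravel())
    y=-.32; jx=(Q[:,0]*np.cos(y)+Q[:,1]*np.sin(y))*1000; jy=(-Q[:,0]*np.sin(y)+Q[:,1]*np.cos(y))*1000; z=Q[:,2]*1000
    for zl,zh in zs:
        m=(z>zl)&(z<zh)&(jx>385)&(jx<410)&(abs(jy-520)<22); A=np.polyfit(jy[m]-520,jx[m],1)
        f=(z>zl)&(z<zh)&(jx>388)&(jx<404)&(abs(jy-520)<40); print(zl,"front jx",np.median(jx[m]).round(1),"slope",A[0].round(3),m.sum(),"jy",np.percentile(jy[f],[1,3,50,97,99]).round(1))
    return im,d
E
python3 - <<'E'
from h import *
faces([(36,55),(66,98)]); im,d=faces([(36,55),(66,98)])
P=cloud("scene",d,ctrl.cut_out("scene","deep_case")[0]["region"]); z=np.percentile(P[:,2],97); T=P[P[:,2]>z-.006]; print(z,*ext(T),rect(T,0,1))
q=ctrl.cut_out("scene","shallow_case")[0]; print(rect(cloud("scene",d,q["region"]),.022,.034))
im,d=ctrl.camera("top"); q=ctrl.cut_out("top","shallow_case")[0]; print(rect(cloud("top",d,q["region"]),.022,.034))
o=ctrl.get_obs(); print(o["ee_pos"],o["eef_rot"])
p=[.3925,.3618,.16]
go(p,.015+np.pi); go(p[:2]+[.018],np.pi+.015,frm=(p,.015+np.pi))
E
```

```text
36 front jx 399.6 slope -0.012 108 jy [492.  494.5 520.6 546.1 546.4]
66 front jx 400.4 slope -0.007 195 jy [494.  494.3 519.9 546.2 547. ]
36 front jx 399.7 slope -0.025 111 jy [491.9 494.5 518.4 546.  546.3]
66 front jx 400.5 slope -0.006 193 jy [491.6 494.  519.7 545.2 546.9]
0.10431493046815436 jig-axes mid [437.8 520.7] size [77.3 51.4] n 286 (array([579.1, 356.5]), array([53.3, 79.7]), 70.1, 286, 0.1031)
(array([390.5, 362. ]), array([84.7, 56. ]), 0.7, 565, 0.0271)
(array([392.1, 361.7]), array([86.2, 56.4]), 0.6, 781, 0.0291)
[0.58286903 0.35242754 0.1798397 ] [-3.14037415e+00 -1.21416132e-03  2.82175676e+00]
shift [ 3.673 -1.019  0.402] turn [-0.001 -0.001 -0.335]
shift [ 0.   -0.    2.84] turn [0. 0. 0.]
```

move_arm:
  targets:
    - [1,0.9,-0.25,0,0,0,0]
    - [1,1.8,-0.5,0,0,0,-0.1]
    - [1,2.7,-0.75,0.2,0,0,-0.2]
    - [1,3.67,-1.02,0.4,0,0,-0.335]
    - [1,3.67,-1.02,0.4,0,0,-0.335]
    - [1,3.67,-1.02,0.4,0,0,-0.335]

```text
time_s: 9.8
ee_pos: [0.3925, 0.3621, 0.1612]
eef_rot: [3.141, 0.0, -3.126]
force: [0.3, 0.6, 0.8]
grip_width: 0.0939
grip_force: 0.0
```

```bash
python3 - <<'E'
from h import *
o=ctrl.get_obs(); print(o["ee_pos"],o["eef_rot"],o["qpos"][5])
go([.392,.3618,.018],.012+np.pi)
E
```

```text
[0.3924548  0.36214325 0.16119118] [ 3.14144338e+00  2.34919465e-04 -3.12600049e+00] -0.9097060658335385
shift [ 0.01  -0.007  2.864] turn [0.    0.    0.004]
```

move_arm:
  targets:
    - [1,0,0,1,0,0,0]
    - [1,0,0,2,0,0,0]
    - [1,0,0,2.7,0,0,0]
    - [1,0,0,2.85,0,0,0]
    - [1,0,0,2.85,0,0,0]
    - [0,0,0,2.85,0,0,0]
    - [0,0,0,2.85,0,0,0]
    - [0,0,0,2.85,0,0,0]
    - [0,0,0,2.85,0,0,0]
    - [0,0,0,2.85,0,0,0]
    - [0,0,0,2.85,0,0,0]
  grip_force: 25

```text
time_s: 10.9
ee_pos: [0.393, 0.3619, 0.0189]
eef_rot: [3.141, 0.0, -3.126]
force: [-1.9, -1.8, 5.3]
grip_width: 0.0557
grip_force: 25.0
```

move_arm:
  targets:
    - [0,0,0,-1,0,0,0]
    - [0,0,0,-2,0,0,0]
    - [0,0,0,-3,0,0,0]
    - [0,0,0,-3.2,0,0,0]
    - [0,0,0,-3.2,0,0,0]
    - [0,0,0,-3.2,0,0,0]

```text
time_s: 11.5
ee_pos: [0.3923, 0.3614, 0.1766]
eef_rot: [-3.14, -0.002, -3.126]
force: [0.2, 0.5, -1.7]
grip_width: 0.0557
grip_force: 25.0
```

```bash
python3 - <<'E'
from h import *
o=ctrl.get_obs(); print(o["ee_pos"],o["eef_rot"],o["grip_width"])
go([.5825,.3530,.180],2.8216)
E
```

```text
[0.39227201 0.36137331 0.17656802] [-3.13994719e+00 -2.19036614e-03 -3.12637942e+00] 0.055650003138586764
shift [-3.801 -0.225 -0.077] turn [-0.002 -0.002  0.335]
```

move_arm:
  targets:
    - [0,-0.9,-0.05,0,0,0,0.08]
    - [0,-1.8,-0.1,0,0,0,0.16]
    - [0,-2.7,-0.16,0,0,0,0.25]
    - [0,-3.6,-0.22,0,0,0,0.335]
    - [0,-3.8,-0.225,0,0,0,0.335]
    - [0,-3.8,-0.225,0.4,0,0,0.335]
    - [0,-3.8,-0.225,0.9,0,0,0.335]
    - [0,-3.8,-0.225,1,0,0,0.335]
    - [0,-3.8,-0.225,1,0,0,0.335]
    - [0,-3.8,-0.225,1,0,0,0.335]

```text
time_s: 12.5
ee_pos: [0.5831, 0.3536, 0.1287]
eef_rot: [-3.142, -0.0, 2.822]
force: [1.1, -1.2, -1.4]
grip_width: 0.056
grip_force: 25.0
```

```bash
python3 - <<'E'
from h import *
for _ in range(2): im,d=faces([(36,55),(66,98),(115,133)])
P=cloud("scene",d,ctrl.cut_out("scene","shallow_case")[0]["region"]); z=np.percentile(P[:,2],97); T=P[P[:,2]>z-.006]; print(z,*ext(T),rect(T,0,1))
o=ctrl.get_obs(); print(o["ee_pos"],o["eef_rot"],o["grip_width"])
E
```

```text
36 front jx 399.6 slope 0.021 107 jy [491.9 492.4 520.5 546.  546.4]
66 front jx 400.8 slope -0.002 198 jy [492.6 494.  519.5 545.2 546.8]
115 front jx 399.1 slope 0.001 120 jy [493.4 493.7 520.9 547.6 547.9]
36 front jx 399.5 slope 0.011 107 jy [492.  494.5 520.4 546.1 546.4]
66 front jx 400.7 slope -0.003 196 jy [491.6 493.9 519.5 545.  546.7]
115 front jx 399.3 slope -0.006 122 jy [493.3 493.6 520.6 547.6 547.9]
0.1385097538348707 jig-axes mid [438.3 520.8] size [80.  53.1] n 298 (array([580.9, 356. ]), array([55. , 86.7]), 71.8, 298, 0.1373)
[0.58321024 0.35364616 0.12935344] [3.14077594e+00 7.65249061e-04 2.82189212e+00] 0.055951177131977066
```

move_arm:
  targets:
    - [0,-0.024,-0.022,0,0,0,0]
    - [0,-0.024,-0.022,0.06,0,0,0]
    - [0,-0.024,-0.022,0.11,0,0,0]
    - [0,-0.024,-0.022,0.13,0,0,0]
    - [0,-0.024,-0.022,0.13,0,0,0]
    - [0,-0.024,-0.022,0.13,0,0,0]

```text
time_s: 13.25
ee_pos: [0.5839, 0.352, 0.1228]
eef_rot: [3.141, 0.0, 2.822]
force: [-2.0, -1.2, 5.1]
grip_width: 0.0558
grip_force: 25.0
```

move_arm:
  targets:
    - [0.5,0,0,0,0,0,0]
    - [0.5,0,0,0,0,0,0]
    - [0.5,0,0,0,0,0,0]
    - [0.5,0,0,-0.4,0,0,0]
    - [0.5,0,0,-1.2,0,0,0]
    - [0.5,0,0,-1.4,0,0,0]
    - [0.5,0,-0.8,-1.4,0,0,0]
    - [0.5,0,-1.6,-1.4,0,0,0]
    - [0.5,0,-2.3,-1.4,0,0,0]
    - [0.5,0,-2.3,-1.4,0,0,0]
    - [0.5,0,-2.3,-1.4,0,0,0]

```text
time_s: 14.35
ee_pos: [0.5478, 0.2427, 0.1922]
eef_rot: [3.141, 0.0, 2.821]
force: [0.5, 0.5, 0.1]
grip_width: 0.0709
grip_force: 0.0
```

```bash
python3 - <<'E'
from h import *
for _ in range(2): im,d=faces([(36,55),(66,98),(108,126)])
save("d.png",cv2.resize(im[120:250,170:300],None,fx=4.5,fy=4.5,interpolation=cv2.INTER_CUBIC))
y=-.32; e=np.array([[np.cos(y),np.sin(y)],[-np.sin(y),np.cos(y)]])
for n in("scene","top"):
    im,d=ctrl.camera(n)
    for o,z in[("pointer",.03),("mark",.03),("mark",.022),("grip",.105)]:
        for q in ctrl.tip_of(n,o)[:2]: print(n,o,z,round(q["score"],2),np.round(q["point"],1),"jig",np.round(e@atz(n,[q["point"]],z)[0][:2]*1000,1))
    for q in ctrl.cut_out(n,"grip")[:1]:
        P=cloud(n,d,q["region"]); print(q["score"],np.round(np.percentile(P[:,2],[5,50,95]),3)); P=P[(P[:,2]>.06)&(P[:,2]<.13)]; print(*ext(P))
o=ctrl.get_obs(); print(o["ee_pos"],ext(np.array([o["ee_pos"]]*2)))
E
```

```text
36 front jx 399.7 slope -0.005 110 jy [492.1 494.7 520.5 546.2 546.4]
66 front jx 400.7 slope 0.001 200 jy [491.4 493.9 519.5 545.  546.6]
108 front jx 400.3 slope -0.013 116 jy [493.4 493.5 520.9 545.5 545.9]
36 front jx 399.8 slope 0.019 110 jy [492.  494.4 520.8 546.  546.3]
66 front jx 400.5 slope -0.009 201 jy [491.5 493.8 519.5 545.8 547. ]
108 front jx 400.5 slope -0.002 117 jy [493.4 493.6 520.9 545.6 545.8]
scene pointer 0.03 0.82 [206.8 220. ] jig [363.8 581.4]
scene mark 0.03 0.63 [232.4 220. ] jig [355.1 518.6]
scene mark 0.03 0.29 [198.1 265.7] jig [183.7 602.5]
scene mark 0.022 0.63 [232.4 220. ] jig [368.7 517.7]
scene mark 0.022 0.29 [198.1 265.7] jig [194.2 603.1]
scene grip 0.105 0.56 [275.3 175.1] jig [446.5 394.7]
0.73 [0.021 0.039 0.116]
jig-axes mid [359.6 506. ] size [262.2 225.8] n 324
top pointer 0.03 0.86 [224.6 176.9] jig [367.3 569.1]
top pointer 0.03 0.23 [264.1 167.2] jig [441.7 496.8]
top mark 0.03 0.77 [240.9 186.7] jig [365.8 519.9]
top mark 0.03 0.43 [223.5 175.5] jig [369.2 573.6]
top mark 0.022 0.77 [240.9 186.7] jig [368.3 521.7]
top mark 0.022 0.43 [223.5 175.5] jig [371.7 575.8]
top grip 0.105 0.72 [303.4 172.6] jig [447.9 395.7]
0.9 [0.028 0.049 0.119]
jig-axes mid [441.5 505.4] size [128.4 227.1] n 500
[0.54766026 0.24291653 0.19196535] ('jig-axes mid', array([443.4, 402.9]), 'size', array([0., 0.]), 'n', 2)
```

View pics/d.png

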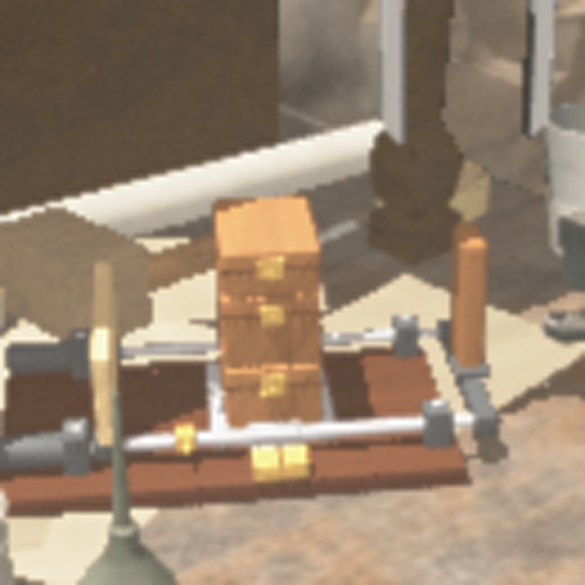

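The column is square: faces at x≈217-322 in the crop, all within 1 mm. The pointer is at (185, 437) and the black line is in the middle of the index plate at (281, 462). The grip is at (468, 300). Now measuring grip and fence from depth.

```bash
cat >> h.py <<'E'
def jig(Q,y=-.32): return np.c_[(Q[:,0]*np.cos(y)+Q[:,1]*np.sin(y))*1000,(-Q[:,0]*np.sin(y)+Q[:,1]*np.cos(y))*1000,Q[:,2]*1000]
def slide():
    for n in("scene","top"):
        im,d=ctrl.camera(n); J=jig(cloud(n,d,np.ones(d.shape,bool)))
        for nm,b in[("fence",(375,505,553,640,64,83)),("fencetop",(375,505,553,640,76,106))]:
            m=np.all([(J[:,i]>b[2*i])&(J[:,i]<b[2*i+1]) for i in range(3)],0); F=J[m]
            if len(F)>9: print(n,nm,len(F),"x",np.percentile(F[:,0],[2,98]).round(1),"y",np.percentile(F[:,1],[2,10,50,90,98]).round(1))
        for o in("pointer","mark"):
            for q in ctrl.tip_of(n,o)[:1]: print(n,o,round(q["score"],2),np.round(q["point"],1),"jig",jig(atz(n,[q["point"]],.03))[0][:2].round(1))
    return im,d
E
python3 - <<'E'
from h import *
slide()
for n in("scene","top"):
    im,d=ctrl.camera(n); J=jig(cloud(n,d,np.ones(d.shape,bool)))
    for zl,zh in((80,112),(112,126)):
        F=J[(J[:,2]>zl)&(J[:,2]<zh)&(abs(J[:,0]-445)<40)&(abs(J[:,1]-396)<25)]
        if len(F)>5: print(n,"grip",zl,len(F),np.percentile(F[:,0],[3,97]).round(1),np.percentile(F[:,1],[3,20,80,97]).round(1))
E
```

```text
scene fence 51 x [375.3 488.8] y [609.4 609.5 612.5 618.7 619.3]
scene fencetop 104 x [375.4 500.7] y [609.5 609.6 613.9 618.1 619.1]
scene pointer 0.67 [208.3 219. ] jig [368.2 577.6]
scene mark 0.67 [232.9 220.4] jig [353.  517.5]
top fence 125 x [376.3 502.2] y [609.1 609.4 610.2 611.1 615.4]
top fencetop 239 x [377.2 502.5] y [609.3 609.9 613.2 618.2 619.5]
top pointer 0.81 [224.7 177.1] jig [367.  568.6]
top mark 0.66 [241.6 188.2] jig [363.3 516.3]
scene grip 80 93 [421.4 454.1] [393.6 396.9 407.5 408. ]
scene grip 112 42 [423.9 455.6] [393.8 396.9 405.9 407.5]
top grip 80 42 [424.8 448.1] [391.8 392.  401.4 405.6]
top grip 112 94 [425.  456.5] [392.3 395.5 404.1 407.3]
```

move_arm:
  targets:
    - [0.5,0.07,-0.06,0.2,0,0,0]
    - [0.5,0.07,-0.06,1,0,0,0]
    - [0.5,0.07,-0.06,1.7,0,0,0]
    - [0.5,0.07,-0.06,1.84,0,0,0]
    - [0.5,0.07,-0.06,1.84,0,0,0]
    - [-1,0.07,-0.06,1.84,0,0,0]
    - [-1,0.07,-0.06,1.84,0,0,0]
    - [-1,0.07,-0.06,1.84,0,0,0]
    - [-1,0.07,-0.06,1.84,0,0,0]
    - [-1,0.07,-0.06,1.84,0,0,0]
    - [-1,0.07,-0.06,1.84,0,0,0]
    - [-1,0.07,-0.06,1.84,0,0,0]
  grip_force: 50

```text
time_s: 16.65
ee_pos: [0.5433, 0.241, 0.1]
eef_rot: [-3.141, -0.0, 2.822]
force: [-7.5, -20.6, 7.7]
grip_width: 0.0184
grip_force: 11.7
```

move_arm:
  targets:
    - [-1,0,0,0,0,0,0]
    - [-1,0,0,0,0,0,0]
    - [-1,0,0,0,0,0,0]
    - [-1,0,0,0,0,0,0]

```text
time_s: 17.05
ee_pos: [0.543, 0.2399, 0.1]
eef_rot: [-3.139, -0.001, 2.821]
force: [-5.1, -9.7, 4.6]
grip_width: 0.0158
grip_force: 50.0
```

move_arm:
  targets:
    - [-1,0,-0.05,0,0,0,0]
    - [-1,0,-0.15,0,0,0,0]
    - [-1,0,-0.25,0,0,0,0]
    - [-1,0,-0.37,0,0,0,0]
    - [-1,0,-0.49,0,0,0,0]
    - [-1,0,-0.61,0,0,0,0]
    - [-1,0,-0.73,0,0,0,0]
    - [-1,0,-0.84,0,0,0,0]
    - [-1,0,-0.9,0,0,0,0]
    - [-1,0,-0.92,0,0,0,0]
    - [-1,0,-0.92,0,0,0,0]
    - [-1,0,-0.92,0,0,0,0]

```text
time_s: 18.25
ee_pos: [0.5292, 0.1981, 0.1]
eef_rot: [3.14, 0.001, 2.822]
force: [4.6, 6.6, -3.7]
grip_width: 0.0152
grip_force: 50.0
```

```bash
python3 - <<'E'
from h import *
slide()
im,d=ctrl.camera("scene"); top,_=ctrl.camera("top")
a=cv2.resize(im[190:240,190:260],(700,500),interpolation=cv2.INTER_CUBIC); save("e.png",a); save("et.png",cv2.resize(top[150:210,200:280],(800,600),interpolation=cv2.INTER_CUBIC))
faces([(36,55),(66,98),(108,126)])
o=ctrl.get_obs(); print(jig(o["ee_pos"][None]),o["force"],o["grip_force"])
E
```

```text
scene fence 38 x [375.2 476.3] y [565.8 566.1 571.9 575.3 575.6]
scene fencetop 94 x [375.5 500.2] y [566.  567.  570.6 574.9 575.4]
scene pointer 0.78 [229.4 218.5] jig [363.5 525.4]
scene mark 0.56 [233.6 219.1] jig [359.1 515.3]
top fence 106 x [377.4 503.6] y [565.3 565.6 566.3 567.2 573.8]
top fencetop 240 x [378.2 501.7] y [565.3 566.1 569.5 574.3 576. ]
top pointer 0.75 [237.8 185. ] jig [365.7 529. ]
top mark 0.8 [241.7 187.1] jig [365.9 517.6]
36 front jx 399.7 slope 0.003 108 jy [492.  492.5 520.6 546.  546.3]
66 front jx 400.7 slope 0.011 195 jy [491.6 494.  519.7 545.1 546.8]
108 front jx 400.3 slope 0.003 117 jy [493.4 493.7 518.7 545.5 545.9]
[[440.01835585 354.59304402  99.98247973]] [ 4.22984259  6.74234875 -2.87967961] 50.003973841667175
```

View pics/e.png

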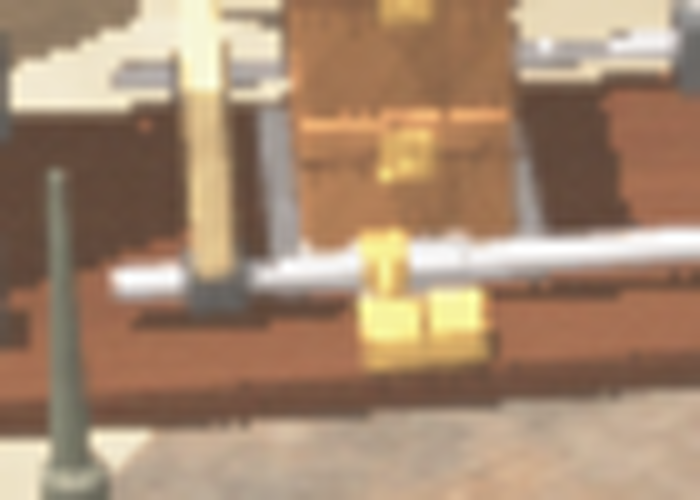

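View pics/et.png

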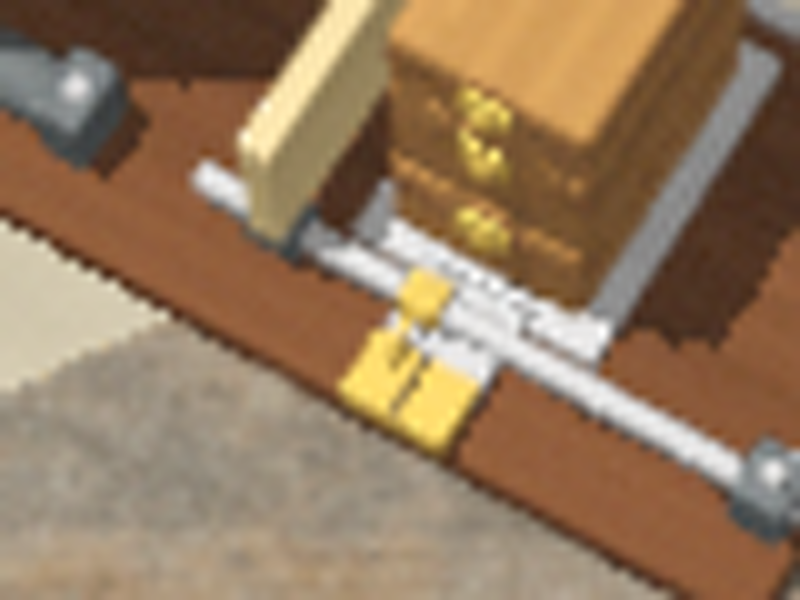

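The pointer tip is at (398, 360) in the top crop and the black line runs from (428, 358) to (395, 408), so about 6 mm remain. The fence-to-column gap suggests about 7 mm. Pulling 6.5 mm more, then looking again.

move_arm:
  targets:
    - [-1,0,-0.04,0,0,0,0]
    - [-1,0,-0.09,0,0,0,0]
    - [-1,0,-0.12,0,0,0,0]
    - [-1,0,-0.13,0,0,0,0]
    - [-1,0,-0.13,0,0,0,0]
    - [-1,0,-0.13,0,0,0,0]

```text
time_s: 19.3
ee_pos: [0.5272, 0.192, 0.1]
eef_rot: [3.14, 0.001, 2.822]
force: [5.0, 8.0, -3.2]
grip_width: 0.0155
grip_force: 50.0
```

```bash
python3 - <<'E'
from h import *
slide(); slide()
fs=[ctrl.camera("top")[0].astype(float) for _ in range(4)]; top=np.mean(fs,0).astype(np.uint8)
ss=np.mean([ctrl.camera("scene")[0].astype(float) for _ in range(4)],0).astype(np.uint8)
A=cv2.resize(top[168:198,222:262],(800,600),interpolation=cv2.INTER_CUBIC); save("ft.png",A)
save("fs.png",cv2.resize(ss[205:230,215:250],(700,500),interpolation=cv2.INTER_CUBIC))
o=ctrl.get_obs(); print(jig(o["ee_pos"][None]),o["force"],o["grip_force"])
E
```

```text
scene fence 29 x [375.  486.9] y [559.6 560.8 565.7 568.9 569.2]
scene fencetop 89 x [375.5 497.2] y [559.7 560.5 564.5 568.1 569. ]
scene pointer 0.86 [228.9 218.1] jig [365.7 526.5]
scene mark 0.54 [231.6 217. ] jig [370.2 519.3]
top fence 49 x [376.7 428.4] y [559.1 559.4 559.9 565.1 568.5]
top fencetop 207 x [377.2 501.7] y [559.4 560.2 563.7 568.2 569.4]
top pointer 0.74 [242.8 187.9] jig [365.5 514.1]
top mark 0.73 [241.9 186.8] jig [366.9 517.6]
scene fence 28 x [375.2 460.4] y [559.5 560.7 565.8 568.7 569.2]
scene fencetop 87 x [375.8 497.6] y [559.6 560.4 564.5 568.  569. ]
scene pointer 0.76 [231.2 219.1] jig [359.9 521.2]
scene mark 0.49 [234.5 219.7] jig [355.9 513.3]
top fence 42 x [375.7 456. ] y [558.8 559.2 559.9 565.6 567.9]
top fencetop 208 x [376.9 499.7] y [559.1 559.8 563.9 568.  569. ]
top pointer 0.62 [242.6 184.5] jig [373.1 519.3]
top mark 0.9 [242.  186.6] jig [367.5 517.7]
[[440.03700594 348.17448557  99.98368524]] [ 5.63584488  6.68905951 -3.00527783] 50.00515401363373
```

View pics/ft.png

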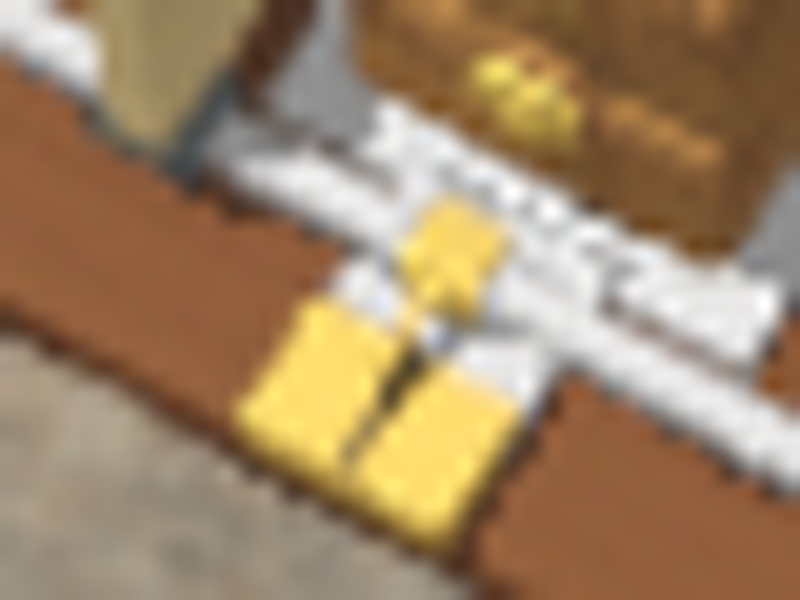

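The pointer now points into the line: block at (453, 255), line from (415, 345) to (345, 465). I'll use the last picture for the low-parallax scene view, plus numbers.

```bash
python3 - <<'E'
from h import *
f=lambda x,y:[222+(x+.5)/20-.5,168+(y+.5)/20-.5]
for z in(.022,.025,.028): print("top line",z,jig(atz("top",[f(415,345),f(345,465)],z)).round(1).tolist())
for z in(.030,.034,.038): print("top block",z,jig(atz("top",[f(453,255)],z)).round(1).tolist())
# heights of plate and block by depth
im,d=ctrl.camera("top"); J=jig(cloud("top",d,np.ones(d.shape,bool)))
m=(J[:,0]>345)&(J[:,0]<375)&(abs(J[:,1]-518)<14)&(J[:,2]<50); print("plate z",np.percentile(J[m][:,2],[10,30,50,70,90]).round(1))
K,k1,Rm,t=cam("scene")
print("fs crop origin 215,205 scale 20")
E
```

```text
top line 0.022 [[374.6, 521.4, 22.0], [356.2, 520.5, 22.0]]
top line 0.025 [[373.6, 520.7, 25.0], [355.3, 519.9, 25.0]]
top line 0.028 [[372.6, 520.1, 28.0], [354.4, 519.2, 28.0]]
top block 0.03 [[384.9, 521.8, 30.0]]
top block 0.034 [[383.5, 521.0, 34.0]]
top block 0.038 [[382.2, 520.1, 38.0]]
plate z [ 0.4  7.1 23.5 25.6 27.5]
fs crop origin 215,205 scale 20
```

View pics/fs.png

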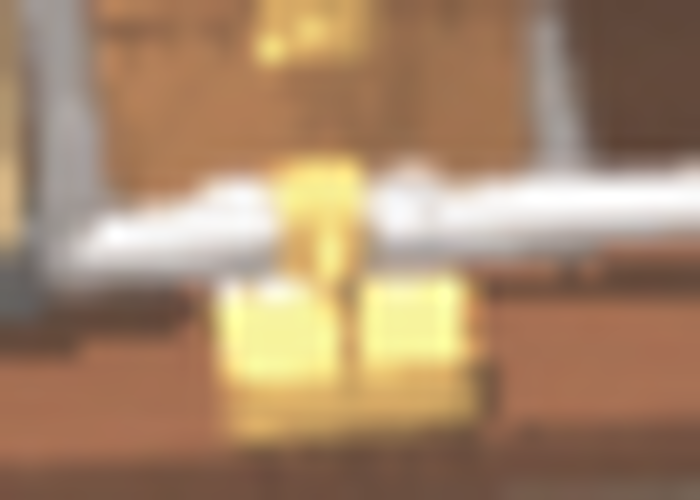

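```bash
python3 - <<'E'
from h import *
f=lambda x,y:[215+(x+.5)/20-.5,205+(y+.5)/20-.5]
print("line",jig(atz("scene",[f(347,300),f(347,360)],.025)).round(1).tolist())
print("block top",jig(atz("scene",[f(322,180)],.034)).round(1).tolist(),"tip",jig(atz("scene",[f(328,265)],.030)).round(1).tolist())
E
```

```text
line [[366.1, 519.1, 25.0], [351.5, 520.3, 25.0]]
block top [[381.2, 520.8, 34.0]] tip [[366.6, 521.3, 30.0]]
```

Three estimates (top, scene, fence gap) agree that about 1.2 mm more pull is needed.

move_arm:
  targets:
    - [-1,0,-0.015,0,0,0,0]
    - [-1,0,-0.024,0,0,0,0]
    - [-1,0,-0.024,0,0,0,0]
    - [-1,0,-0.024,0,0,0,0]
    - [-1,0,-0.024,0,0,0,0]
    - [-1,0,-0.024,0,0,0,0]

```text
time_s: 20.95
ee_pos: [0.5269, 0.191, 0.1]
eef_rot: [3.14, 0.001, 2.822]
force: [4.5, 7.1, -3.8]
grip_width: 0.0155
grip_force: 50.0
```

```bash
python3 - <<'E'
from h import *
slide(); faces([(36,55),(66,98),(108,126)])
o=ctrl.get_obs(); print(jig(o["ee_pos"][None]),o["force"],o["grip_force"],o["time_s"],np.abs(o["joint_vel"]).max())
E
```

```text
scene fence 35 x [375.5 491.4] y [558.2 558.5 561.4 567.9 568.1]
scene fencetop 94 x [375.7 501.6] y [558.3 559.1 563.1 567.3 568. ]
scene pointer 0.66 [229.7 217.6] jig [367.9 524.3]
scene mark 0.68 [226.4 205.3] jig [434.3 528. ]
top fence 42 x [376.4 418.2] y [557.7 558.  558.8 563.  565.8]
top fencetop 195 x [377.3 500.6] y [558.  559.1 563.2 567.3 568.5]
top pointer 0.73 [256.4 148.4] jig [477.4 540.8]
top mark 0.9 [238.6 187.6] jig [360.8 523.6]
36 front jx 399.9 slope 0.001 107 jy [491.9 492.5 519.5 546.  546.3]
66 front jx 400.8 slope 0.005 191 jy [491.4 492.6 519.5 546.7 553.6]
108 front jx 400.2 slope 0.008 120 jy [493.3 493.5 519.  545.3 545.7]
[[440.05246415 347.01354669 100.01089193]] [ 4.78760368  7.52270169 -3.14264409] 50.00590145587921 21.3 0.0012256465902881041
```

The fence stands about 10 mm clear of the column, the column is undisturbed and the grip is holding steadily. Handing in.

```bash
python3 -c "from station import ctrl; print(ctrl.hand_in())"
```

```text
the job is handed in; nothing more can be done
None
```

The job is handed in: both cases are stacked on the base case, aligned to about 1 mm by camera, and the arm is still holding the grip with the pointer on the black line to within about 1 mm.

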